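# Walk the iron block round to the split fence

## Robot

A 6-joint arm with a two-finger parallel gripper is mounted at the origin on the work surface. World frame = base frame: x ahead of the robot, y to its left, z up, the work surface at z = 0. Lengths are in m, angles in rad, forces in N, time in s.
With the tool pointing down it reaches from about 0.35 to 0.975 m from the base axis. Payload 4.9 kg.
Tool frame: the origin (TCP) lies at the very end of the fingers, on their centre line; the grasp point (between the pads) lies 19 mm behind it; z points along the fingers, y is the direction in which the jaws open and shut (so a half turn about z gives the same grasp; the last joint's range is limited). The gripper opens to 85 mm and grips with 20 to 120 N. Pads are 22 mm wide; open, the fingers measure 114 mm over their backs; the gripper's body (76 mm by 85 mm) begins 54 mm behind the grasp point. The pads swing forward as they close: fully open they stand 13 mm farther back than shut.
Start: joints at [-1.3, 0.053, 1.613, -0, 1.476, -0.119], TCP at [0.237, -0.578, 0.231] pointing down, gripper open.
Joint ranges: [-3.01, 3.01], [-1.01, 2.22], [0.06, 2.58], [-1.02, 4.17], [0.09, 2.62], [-3.14, 3.14]. Speed limits (rad/s): [2.57, 2.57, 3.14, 3.14, 3.14, 3.14].

## Interface

Orientations are given as a unit quaternion [w, x, y, z].
In Python, from plant import monitor, eyes, manip gives the robot as it stands.
- The arm moves only by the tool step_arm, never from a script. Its argument "motion" is a list of rows, each a list of 7 numbers: the shift along the world's x, y, z scaled (see below), then the turn, a rotation vector about the world's x, y, z scaled (see below), then the closure in counts, from 0 (fully open) to 255 (shut). In form: [[x, y, z, ax, ay, az, grip], ...]. A call has 1 to 10 rows; each row is the pose to reach, as a shift and turn from the pose commanded when the call began; what a row does not reach only later rows make up. The controller multiplies each number of a shift by 0.5 m and each number of a turn by 1.5 rad. A row lasts 1/10 s, in which the tool goes at most 50 mm and 8.59 degrees, less where a joint would pass 70% of its speed; a pose out of reach is approached as far as the arm can. A call with a number of a shift or a turn outside -1 to 1 is refused whole. A call with a gripper value outside its range is refused whole. The fingers move at their own pace and stop on an object; the grip force is fixed at half the most. Time passes only in rows, so rows that repeat a pose let the fingers close. It gives the time, the measured TCP pose, the force and the opening at its end, in the units of the state.
- monitor.state(): the state, without advancing time (a new reading comes with each control period).
- eyes.grab_frame(name): name is "scene" or "top" or "wrist"; returns a dict with "pixels" (420x560x3 uint8, red, green, blue), "mtx" (3x3 intrinsics, pixels), "dist" ([k1, k2, p1, p2, k3] as OpenCV has them; the pictures are not rectified), "rvec" (rotation vector, rad) and "tvec" (3), from world to camera coordinates, as OpenCV has them; the wrist camera has in their place "hand_eye" (4x4, takes a point from camera to tool coordinates, whose origin is the TCP and whose axes are the flange's). Camera axes: x right, y down, z forward; pixel columns grow to the right and rows downward; lengths in m; the calibration is good to about 2 mm. A picture is of the moment at which its call begins: read the wrist's pose just before it. There is no depth.
- manip.job_done(): hands the job in, once; it reports no verdict.
Trained networks look in the newest picture that a camera, given by its name, has taken for a name from the list of things; names that differ only in an ending like _2 or _b are one class to them, and where a whole thing is asked for, a point or a joint stands for the part that bears it (a point fixed in the world has none). Each returns a list of dicts, best first, with "p" (0 to 1); they miss things now and then, are a little off and sometimes report something else, mostly with a low value. They report only what shows in the picture. A call takes as long as a camera call. They do not tell look-alikes from the thing itself.
- eyes.look_for(name, camera): "box" ([centre column, centre row, width, height] in pixels, round what is visible of it).
- eyes.pinpoint(name, camera): "uv" ([column, row] in pixels: a listed point, or the origin of a listed thing).
The state is a dict: "time": time; "joint_pos": joint angles; "joint_vel": joint speeds; "joint_efforts": joint torques, N m; "tool_pos": TCP position; "tool_rot": TCP orientation; "contact_force": force on the tool from outside, world axes, zero at the start; "ft_torque": the same for the moment, N m; "gripper_width": opening from 0.0 (shut) to 1.0 (fully open).
Only numpy, scipy, OpenCV 4.12 (cv2) and the standard library are available. Lean on these libraries where they do the work, as an engineer would, in place of code of your own. Each camera call takes 0.05 s, during which the arm holds its last target.

## Task

The heavy H-shaped iron block stands turned away from the split aluminium fence: walk it round with the fingertips, without gripping or lifting it, pushing only on its two thick ends and never on the narrow waist between them. First swing it roughly parallel to the fence while it still stands clear of it, then push up its ends until the block lies flush along the fence, centred on the opening so that each end bears on its own half of the fence. Leave the other things on the bench where they are.

Things in the scene. Friction and masses are not known exactly. Their poses are not given: they have to be found in the camera images.
- block: dark cast-iron block, H-shaped from above, 1.3 to 2.1 kg, friction 0.5 to 0.7: 140 mm long (y), 56 wide (x), 35 high. Two thick ends 45 mm long, 56 wide; waist between them 50 mm long, 36 wide (recess 10 mm deep in each long side). Either long side may face the fence; starts 45 to 90 degrees off the fence's line, to either hand, centre 100 to 125 mm before it. Origin: centre of underside
- end_a (a point): centre of the block's thick end on its +y side, 47.5 mm from the block's centre, at half height (17.5 mm above the bench). Pushed squarely on a long side of an end, about 50 mm from the middle, the block turns about a point on its long axis some 43 mm beyond its middle, towards the other end
- end_b (a point): centre of the block's thick end on its -y side, 47.5 mm from the block's centre, at half height
- opening (a point): on the working face (towards the robot) of the fixed fence, mid-opening, bench level. x points into the fence, square to the face, away from the robot; y along the face; z up. Fence: two aluminium bars in line, each 130 mm long, 20 thick, 40 high, opening 40 mm between; black dust box 38 mm high behind. Block flush: both end centres at x = -28 mm; centred: at y = +47.5 and -47.5 mm
- offcut: bystander: pale wood offcut, 45 x 60 x 30 mm, in front of the fence's left (+y) end; origin under its centre
- jar: bystander: glass jar with steel cap, 56 mm across, 70 mm high, in front of the fence's right (-y) end; origin under its centre
- tape_measure: bystander: grey tape measure, 65 x 36 x 62 mm, to the right; origin under its centre
- pencil: bystander: flat carpenter's pencil lying down, 165 mm long along its y, 12 x 8 mm, to the left; origin under its centre
- glue: bystander: white glue bottle, 56 mm across, 150 mm high, far left; origin under its centre
- screwdriver: bystander: black-handled screwdriver lying along its x, right
- tape_roll: bystander: roll of paper tape lying flat, 100 mm across, 24 mm high, far left; origin under its centre
Things that resemble listed ones, but are neither listed nor needed, are in the scene too. There is more than one size of the block; the one meant has the size given above.

How it is judged:
On the way:
1. the block has been swung to within 17 degrees of the fence's line while both its ends still stand clear of the fence (about 8 mm or more) (angle between the y axis of block and the y axis of opening, either way round below 0.3 rad and x of each of end_a, end_b in the frame of opening below -0.036 m), for 0.1 s.
At the end, for the whole second after the job is handed in: the block rests flat on the bench along the fence: both ends within 4.5 mm of the fence face, its length within 4 degrees of the fence's line, its middle within 30 mm of the middle of the opening, so that each end bears on its own half (angle between the y axis of block and the y axis of opening, either way round below 0.07 rad and x of end_a in the frame of opening between -0.0325 and -0.02 m and x of end_b in the frame of opening between -0.0325 and -0.02 m and y of block in the frame of opening between -0.03 and 0.03 m and height (world z) of block below 0.004 m and angle between block's own z axis and vertical below 0.05 rad and linear speed of block below 0.01 m/s and angular speed of block below 0.05 rad/s); the robot touches nothing.
It fails at once if the block is lifted or tipped off the bench (height (world z) of block above 0.008 m or angle between block's own z axis and vertical above 0.12 rad).
It fails at once if an end of the block is pinched between the fingers (pressed on both its long sides at once) ((contact force between the fingers and block_c2 above 2 N and contact force between the fingers and block_c3 above 2 N) or (contact force between the fingers and block_c5 above 2 N and contact force between the fingers and block_c6 above 2 N)).
It fails at once if the fingers push on the block's waist (contact force between the fingers and block_c0 above 2 N).
It fails at once if a bystander is moved more than 15 mm (distance of any of offcut, jar, tape_measure, pencil, glue, screwdriver, tape_roll from where it was at the start of the episode above 0.015 m).
It also fails if it takes over 72 s, if anything falls off the work surface, if the arm or the gripper's body presses on something with over 40 N, if the wrist force passes 120 N, or if a joint passes its speed limit or range.

## Working session

There is one attempt and no reset: what is moved stays moved. The work goes in short steps, Python scripts to look and compute and a tool call to move; the robot and the scene stay as the last step left them, time stands still between calls to the robot, and variables do not carry over. Pictures are saved under pics/ and viewed, and the job is handed in when it is done.

Besides the shell and the picture viewer there is one more tool, called after "Call:" as a command line: name --pt "numbers of a row" for each row, then --argument value for the rest. step_arm: Moves the arm, as the interface text tells. Its arguments: {"type":"object","properties":{"motion":{"type":"array","items":{"type":"array","items":{"type":"number"}}}},"required":["motion"]}

```bash
ls; mkdir -p pics
cat > h.py <<'E'
import numpy as np, cv2
from plant import monitor, eyes, manip
def grab(n,fn=None):
    f=eyes.grab_frame(n)
    if fn: cv2.imwrite('pics/'+fn,np.array(f['pixels'])[:,:,::-1])
    return f
def px2w(f,uv,z=0.):
    K=np.array(f['mtx'],float);d=np.array(f['dist'],float)
    uv=np.array(uv,float).reshape(-1,1,2)
    n=cv2.undistortPoints(uv,K,d).reshape(-1,2)
    R,_=cv2.Rodrigues(np.array(f['rvec'],float));t=np.array(f['tvec'],float).reshape(3)
    c=-R.T@t
    r=np.c_[n,np.ones(len(n))]@R
    return c+r*((z-c[2])/r[:,2])[:,None]
def w2px(f,P):
    return cv2.projectPoints(np.array(P,float).reshape(-1,1,3),np.array(f['rvec'],float),np.array(f['tvec'],float),np.array(f['mtx'],float),np.array(f['dist'],float))[0].reshape(-1,2)
E
python3 - <<'E'
from h import *
np.set_printoptions(precision=4,suppress=True)
print(monitor.state())
for n in ['top','scene']:
    f=grab(n,n+'0.png')
    for o in ['block','end_a','end_b','opening','offcut','jar','tape_measure','pencil','glue','screwdriver','tape_roll']:
        try: r=eyes.pinpoint(o,n)
        except Exception as e: print(e); continue
        for q in r[:4]: print(n,o,round(q['p'],2),np.round(q['uv'],1),px2w(f,q['uv'],.0175 if o[:3]=='end' else 0)[0])
E
```

```text
pics
{'time': 0.0, 'joint_pos': array([-1.3   ,  0.0534,  1.6143, -0.    ,  1.476 , -0.119 ]), 'joint_vel': array([-0.0001, -0.0007,  0.0003, -0.0005,  0.0003, -0.0006]), 'joint_efforts': array([ -0.0002, -39.3694, -37.0173,  -0.0003,   0.0069,   0.    ]), 'tool_pos': array([ 0.2373, -0.5775,  0.2301]), 'tool_rot': array([-0.001 ,  0.9811,  0.1937, -0.0001]), 'contact_force': array([-0.3339,  0.2062,  0.2287]), 'ft_torque': array([ 0.0237,  0.0488, -0.0054]), 'gripper_width': 1.0004920864209308}
top block 0.69 [326.  259.9] [ 0.3517 -0.0683  0.    ]
top block 0.63 [320.4 177.6] [ 0.5821 -0.0594  0.    ]
top block 0.56 [195.1 296.3] [0.2593 0.2978 0.    ]
top end_a 0.72 [322.1 193.3] [ 0.5359 -0.0619  0.0175]
top end_a 0.69 [330.6 287.5] [ 0.2766 -0.0776  0.0175]
top end_a 0.69 [200.7 270.9] [0.3301 0.2779 0.0175]
top end_a 0.67 [189.4 317.9] [0.2023 0.3111 0.0175]
top end_b 0.72 [322.1 193.3] [ 0.5359 -0.0619  0.0175]
top end_b 0.69 [330.6 287.5] [ 0.2766 -0.0776  0.0175]
top end_b 0.69 [200.7 270.9] [0.3301 0.2779 0.0175]
top end_b 0.67 [189.4 317.9] [0.2023 0.3111 0.0175]
top openi
[... 852 characters left out ...]
53 0.2775 0.0175]
scene end_b 0.8 [411.8 173.3] [0.1915 0.3086 0.0175]
scene end_b 0.78 [275.2 160.4] [ 0.2745 -0.0738  0.0175]
scene end_b 0.68 [266.  186.3] [ 0.3908 -0.0573  0.0175]
scene end_b 0.62 [393.4 202.9] [0.3353 0.2775 0.0175]
scene opening 0.68 [226.5 274.3] [ 0.6851 -0.0389  0.    ]
scene offcut 0.77 [336.2 280.1] [0.6157 0.1965 0.    ]
scene jar 0.58 [154.2 234.4] [ 0.6363 -0.2567  0.    ]
scene tape_measure 0.73 [178.4 200.4] [ 0.5066 -0.2619 -0.    ]
scene pencil 0.89 [337.  229.8] [0.4644 0.1596 0.    ]
scene glue 0.73 [435.8 274.5] [0.5234 0.4097 0.    ]
scene screwdriver 0.75 [157.1 172.2] [ 0.4228 -0.3794  0.    ]
scene tape_roll 0.62 [422.9 325.7] [0.6696 0.3969 0.    ]
```

View pics/top0.png

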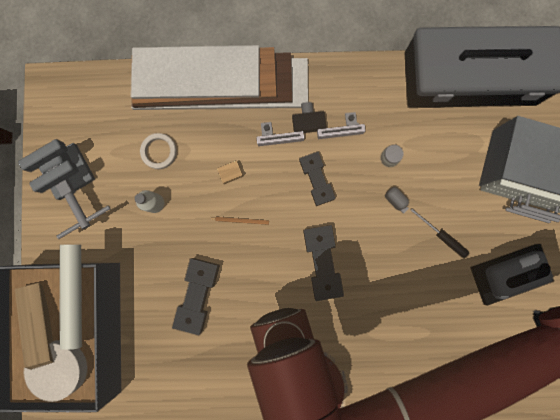

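View pics/scene0.png

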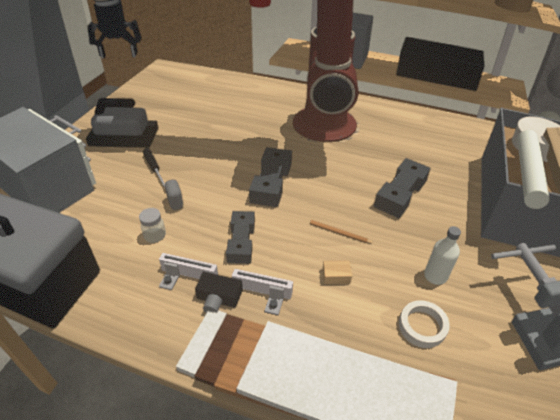

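```bash
python3 -c "
import cv2
a=cv2.imread('pics/top0.png')[110:330,170:420]
cv2.imwrite('pics/topcrop.png',cv2.resize(a,None,fx=2.7,fy=2.7,interpolation=cv2.INTER_CUBIC))"
```

```text
(no output)
```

View pics/topcrop.png

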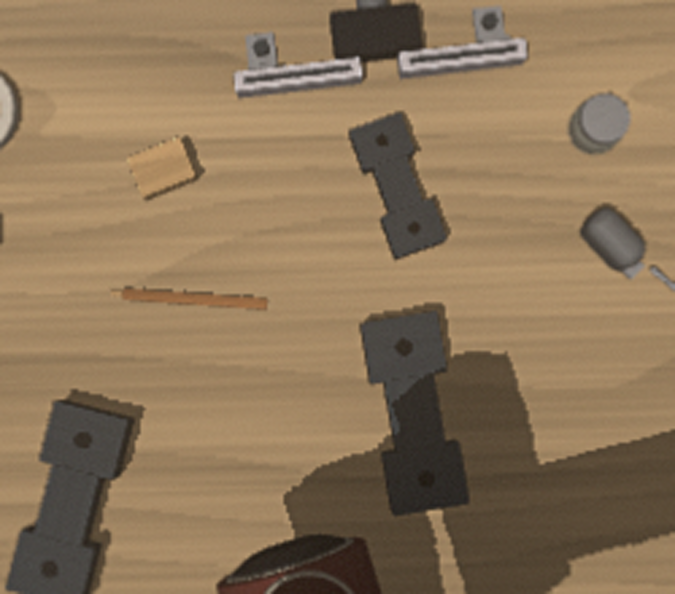

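The three H-blocks in the top view are (320,178), (323,262) and (197,296). The first stands in front of the fence and looks smaller than the other two. I'll check its size and get exact outlines.

```bash
cat > fit.py <<'E'
from h import *
from scipy.optimize import minimize
def blockpoly(l=.07,w=.028,ww=.018,e=.025):
    return np.array([[w,l],[w,e],[ww,e],[ww,-e],[w,-e],[w,-l],[-w,-l],[-w,-e],[-ww,-e],[-ww,e],[-w,e],[-w,l]])
def place(p,x,y,th,z):
    c,s=np.cos(th),np.sin(th)
    return np.c_[x+c*p[:,0]-s*p[:,1],y+s*p[:,0]+c*p[:,1],np.full(len(p),z)]
def sil(f,pose,S=4,scale=1.,org=(0,0),size=(560,420)):
    m=np.zeros((size[1]*S,size[0]*S),np.uint8)
    p=blockpoly()*scale
    a=(w2px(f,place(p,*pose,.035))-org+.5)*S-.5; b=(w2px(f,place(p,*pose,0))-org+.5)*S-.5
    r=lambda q:np.round(q*16).astype(np.int32)
    cv2.fillPoly(m,[r(a)],255,shift=4);cv2.fillPoly(m,[r(b)],255,shift=4)
    n=len(p)
    for i in range(n):
        j=(i+1)%n
        cv2.fillPoly(m,[r(cv2.convexHull(np.array([a[i],a[j],b[j],b[i]],np.float32)).reshape(-1,2))],255,shift=4)
    return cv2.resize(m,size,interpolation=cv2.INTER_AREA)/255.
def fitblock(fs,x0,thr=.5,scale=1.):
    # darkness-likelihood fit in several views
    D=[]
    for f in fs:
        u=w2px(f,[[x0[0],x0[1],.017]])[0]; o=np.array([int(u[0])-50,int(u[1])-50])
        g=np.array(f['pixels'])[max(0,o[1]):o[1]+100,max(0,o[0]):o[0]+100].astype(float)
        o=np.maximum(o,0)
        # block is grey (low saturation red-blue) vs wood
        s=(g[:,:,0]-g[:,:,2])/(g.sum(2)+20)
        k=np.clip((.10-s)/.06,-1,1)   # + = block
        D.append((f,o,k))
    def cost(p):
        return -sum((sil(f,p,4,scale,o,(k.shape[1],k.shape[0]))*k).sum() for f,o,k in D)
    best=None
    th=[x0[2]] if len(x0)>2 else np.arange(0,np.pi,.3)
    for t in th:
        y=[x0[0],x0[1],t]
        for sp in (.012,.003):
            sx=np.array([y]+[np.array(y)+d for d in np.diag([sp,sp,sp*10])])
            r=minimize(cost,y,method='Nelder-Mead',options=dict(initial_simplex=sx,xatol=1e-5,fatol=1e-3))
            y=r.x
        if best is None or r.fun<best.fun: best=r
    return best.x,best.fun
E
python3 - <<'E'
from fit import *
np.set_printoptions(precision=4,suppress=True)
f=grab('top'); s=grab('scene')
for nm,F in (('top',[f]),('scene',[s]),('both',[f,s])): print(nm,*fitblock(F,(.582,-.055)))
# size check at fixed pose of all 3, with scale
for xy in ((.582,-.055),(.347,-.06),(.263,.29)):
  print(xy,[ (sc,round(fitblock([f],xy,scale=sc)[1],1)) for sc in (.85,1.,1.2,1.4)])
R,_=cv2.Rodrigues(f['rvec']);print('topcam',-R.T@f['tvec'])
c=lambda u,v:(u/2.7+170-.3,v/2.7+110-.3)
print(px2w(f,[c(237,96),c(363,79),c(402,76),c(527,57)],0))
print(px2w(f,[c(237,84),c(359,66),c(400,62),c(525,46)],.04))
a=np.array(s['pixels'])[:,:,::-1][200:330,130:310]
cv2.imwrite('pics/sc_crop.png',cv2.resize(a,None,fx=4,fy=4,interpolation=cv2.INTER_CUBIC))
a=np.array(f['pixels'])[:,:,::-1][90:215,250:410]
cv2.imwrite('pics/top_crop2.png',cv2.resize(a,None,fx=4.7,fy=4.7,interpolation=cv2.INTER_CUBIC))
E
```

```text
top [ 0.5777 -0.0482  1.8936] -787.4969049259109
scene [ 0.5808 -0.0485  1.8958] -1055.5389096011986
both [ 0.5792 -0.0486  1.894 ] -1830.3603361556684
(0.582, -0.055) [(0.85, np.float64(-654.0)), (1.0, np.float64(-787.5)), (1.2, np.float64(-447.8)), (1.4, np.float64(-249.8))]
(0.347, -0.06) [(0.85, np.float64(-546.2)), (1.0, np.float64(-702.7)), (1.2, np.float64(-998.8)), (1.4, np.float64(-1310.8))]
(0.263, 0.29) [(0.85, np.float64(-784.8)), (1.0, np.float64(-1011.7)), (1.2, np.float64(-1400.7)), (1.4, np.float64(-1678.6))]
topcam [0.3901 0.0225 1.4443]
[[ 0.6789  0.1155  0.    ]
 [ 0.6933 -0.0168  0.    ]
 [ 0.6955 -0.0577  0.    ]
 [ 0.7124 -0.1894  0.    ]]
[[ 0.6833  0.1127  0.04  ]
 [ 0.6985 -0.012   0.04  ]
 [ 0.7015 -0.0539  0.04  ]
 [ 0.7149 -0.1819  0.04  ]]
```

View pics/top_crop2.png

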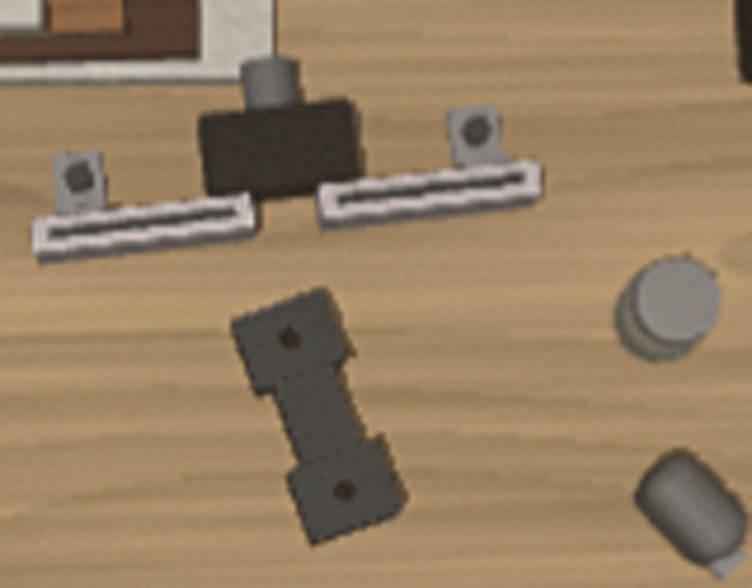

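View pics/sc_crop.png

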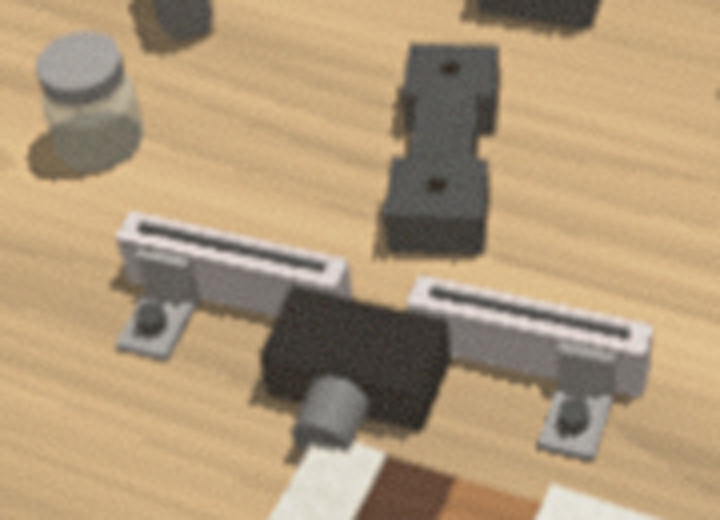

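The small block at (320,178) is the one meant: only it fits scale 1.0, its size matches 140 x 56 mm, and it stands about 116 mm before the fence. The enlarged crop confirms this. The other two are about 1.4 times larger.

Plan: keep the jaws open, so the fingers at ±50 mm meet only the thick ends. Swing the block about half way from its right side, half from its left or robot side, then push straight in.

Call:
step_arm --pt "0.07 0.09 -0.01 0 0 0.09 0" --pt "0.14 0.18 -0.03 0 0 0.18 0" --pt "0.21 0.27 -0.05 0 0 0.27 0" --pt "0.28 0.36 -0.06 0 0 0.36 0" --pt "0.34 0.45 -0.08 0 0 0.45 0" --pt "0.41 0.54 -0.1 0 0 0.54 0" --pt "0.48 0.63 -0.11 0 0 0.63 0" --pt "0.55 0.72 -0.13 0 0 0.72 0" --pt "0.61 0.8 -0.14 0 0 0.8 0" --pt "0.67 0.88 -0.15 0 0 0.88 0"

```text
time: 2.3
tool_pos: [0.5385, -0.1825, 0.1629]
tool_rot: [0.0, 0.654, 0.756, 0.0]
contact_force: [0.9, -0.1, 0.7]
gripper_width: 0.999
```

Call:
step_arm --pt "0.047 0.076 0 0 0 0.06 0" --pt "0.047 0.076 0 0 0 0.123 0" --pt "0.047 0.076 0 0 0 0.123 0" --pt "0.047 0.076 0 0 0 0.123 0"

```text
time: 2.7
tool_pos: [0.5609, -0.1465, 0.1629]
tool_rot: [-0.0, 0.585, 0.811, -0.0]
contact_force: [-0.4, -0.5, 0.4]
gripper_width: 1.0
```

```bash
cat >> h.py <<'E'
from scipy.spatial.transform import Rotation as Ro
def tool():
    s=monitor.state();q=np.array(s['tool_rot']);R=Ro.from_quat([q[1],q[2],q[3],q[0]]).as_matrix()
    p=np.array(s['tool_pos']);y=R[:,1]
    return p,R,np.degrees(np.arctan2(y[1],y[0])),s
def wrist(fn=None):
    p,R,_,_=tool(); f=grab('wrist',fn)
    H=np.array(f['hand_eye']); T=np.eye(4);T[:3,:3]=R;T[:3,3]=p
    W=np.linalg.inv(T@H); f['rvec']=cv2.Rodrigues(W[:3,:3])[0].ravel();f['tvec']=W[:3,3]
    return f
E
python3 - <<'E'
from fit import *
np.set_printoptions(precision=4,suppress=True)
p,R,y,s=tool();print(p,y,s['time'],s['joint_pos'],s['contact_force'])
f=wrist('w1.png'); t=grab('top'); c=grab('scene','s1.png')
print(fitblock([c],(.579,-.0486,1.894)))
for o in ('opening','end_a','block'):
  for q in eyes.pinpoint(o,'wrist')[:3]: print(o,q,px2w(f,q['uv'],.0175 if o=='end_a' else 0))
E
```

```text
[ 0.5609 -0.1465  0.1629] 18.414984177610922 2.7 [-0.3838 -0.0025  1.7855 -0.0002  1.3587 -0.7051] [-0.4193 -0.4943  0.4222]
(array([ 0.5802, -0.0488,  1.8948]), np.float64(-1075.4090198823992))
end_a {'uv': [273.7, 78.7], 'p': 0.89} [[ 0.5314 -0.0629  0.0175]]
end_a {'uv': [407.0, 76.8], 'p': 0.65} [[ 0.6221 -0.0314  0.0175]]
block {'uv': [337.7, 80.8], 'p': 0.96} [[ 0.578  -0.0478  0.    ]]
```

View pics/w1.png

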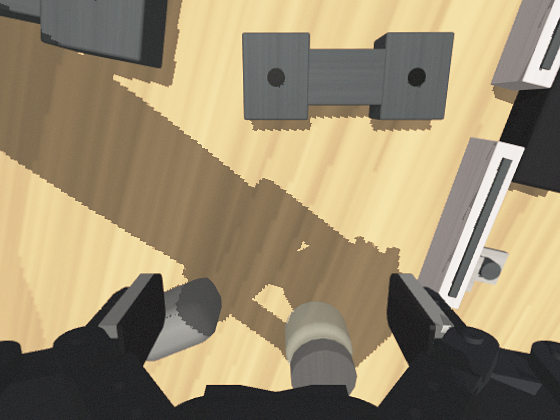

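Call:
step_arm --pt "0.035 0.046 0 0 0 0 0" --pt "0.07 0.093 0 0 0 0 0" --pt "0.07 0.093 -0.08 0 0 0 0" --pt "0.07 0.093 -0.16 0 0 0 0" --pt "0.07 0.093 -0.24 0 0 0 0" --pt "0.07 0.093 -0.28 0 0 0 0" --pt "0.07 0.093 -0.28 0 0 0 0" --pt "0.07 0.093 -0.28 0 0 0 0"

```text
time: 3.8
tool_pos: [0.5962, -0.1002, 0.0234]
tool_rot: [0.0, 0.584, 0.812, 0.0]
contact_force: [0.1, -0.8, 1.3]
gripper_width: 1.001
```

Run:
```python
from fit import *
np.set_printoptions(precision=4,suppress=True)
p,R,y,s=tool();print(p,y,s['time'],s['joint_pos'],s['contact_force'])
f=wrist('w2.png'); c=grab('scene','s2.png')
a=np.array(c['pixels'])[:,:,::-1][130:310,130:330]
cv2.imwrite('pics/s2c.png',cv2.resize(a,None,fx=3,fy=3,interpolation=cv2.INTER_CUBIC))
```

```text
[ 0.5962 -0.1002  0.0234] 18.49704401763019 3.8 [-0.2895  0.2184  1.8023 -0.      1.1207 -0.6123] [ 0.133  -0.7786  1.3483]
```

View pics/w2.png

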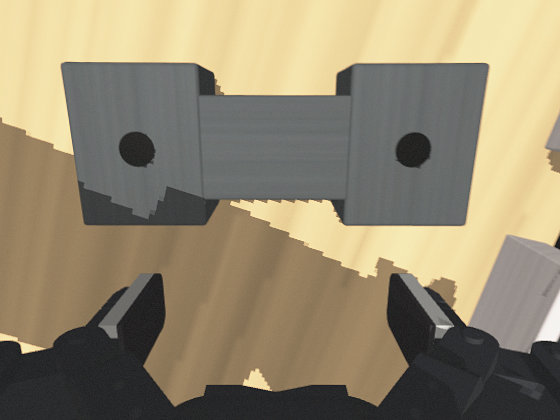

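View pics/s2c.png

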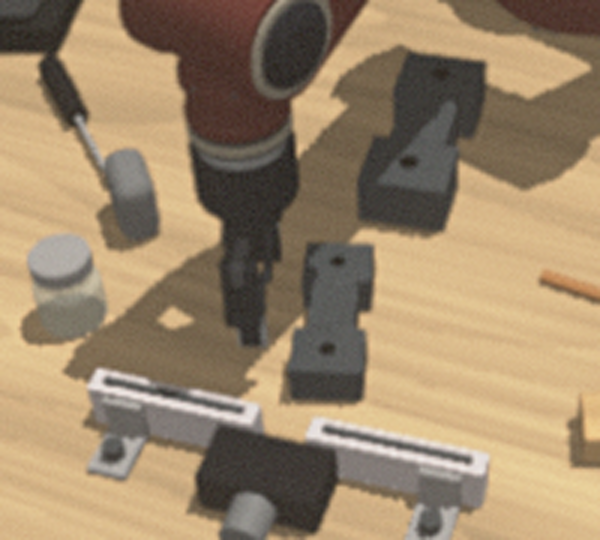

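Call:
step_arm --pt "0 0 -0.02 0 0 0 0" --pt "0 0 -0.038 0 0 0 0" --pt "-0.004 0.012 -0.038 0 0 0 0" --pt "-0.0076 0.023 -0.038 0 0 0 0" --pt "-0.0094 0.0276 -0.038 0 0 0.035 0" --pt "-0.0114 0.0324 -0.038 0 0 0.07 0" --pt "-0.0137 0.0372 -0.038 0 0 0.105 0" --pt "-0.0162 0.0418 -0.038 0 0 0.14 0" --pt "-0.019 0.0462 -0.038 0 0 0.175 0" --pt "-0.022 0.0504 -0.038 0 0 0.21 0"

```text
time: 4.9
tool_pos: [0.5878, -0.0753, 0.0055]
tool_rot: [0.004, 0.449, 0.894, 0.001]
contact_force: [5.6, -4.2, -1.2]
gripper_width: 0.997
```

Run:
```python
from fit import *
np.set_printoptions(precision=4,suppress=True)
p,R,y,s=tool();print(p,y,s['time'],s['contact_force'])
f=wrist('w3.png')
```

```text
[ 0.5878 -0.0753  0.0055] 36.657868671280085 4.9 [ 5.6258 -4.2453 -1.1655]
```

View pics/w3.png

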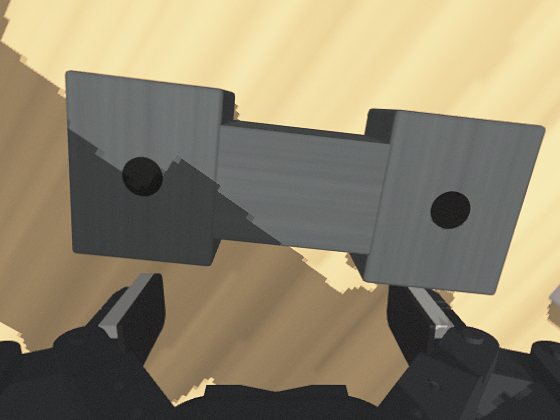

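Call:
step_arm --pt "-0.0022 0.0052 0 0 0 0.035 0" --pt "-0.0044 0.0102 0 0 0 0.07 0" --pt "-0.0072 0.015 0 0 0 0.105 0" --pt "-0.0102 0.02 0 0 0 0.14 0" --pt "-0.0136 0.0246 0 0 0 0.175 0" --pt "-0.0172 0.0294 0 0 0 0.21 0" --pt "-0.021 0.0338 0 0 0 0.245 0" --pt "-0.0252 0.038 0 0 0 0.28 0" --pt "-0.0252 0.038 0 0 0 0.28 0"

```text
time: 5.85
tool_pos: [0.5749, -0.0553, 0.0056]
tool_rot: [0.003, 0.253, 0.967, 0.0]
contact_force: [4.2, -0.8, -0.5]
gripper_width: 1.001
```

Run:
```python
from fit import *
np.set_printoptions(precision=4,suppress=True)
p,R,y,s=tool();print(p,y,s['time'],s['contact_force'])
f=wrist('w4.png')
```

```text
[ 0.5749 -0.0553  0.0056] 60.67323994936242 5.85 [ 4.1644 -0.8081 -0.4841]
```

View pics/w4.png

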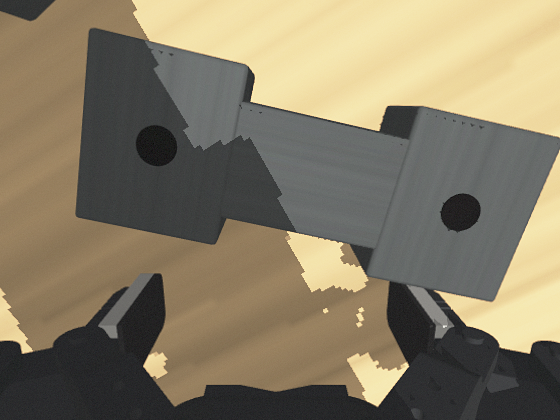

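```bash
cat >> fit.py <<'E'
# opening frame guess
O=np.array([.6955,-.035]); A=np.radians(6.2); ex=np.array([np.cos(A),np.sin(A)]); ey=np.array([-np.sin(A),np.cos(A)])
def report(h1,h2,f):
    w=px2w(f,[h1,h2],.035)[:,:2]; c=w.mean(0); d=w[1]-w[0]
    print('holes',w.round(4).tolist(),'dist',np.linalg.norm(d).round(4),'c',c.round(4),'ang',np.degrees(np.arctan2(d[1],d[0])).round(1))
    print('fence frame: c',[((c-O)@ex).round(4),((c-O)@ey).round(4)],'ends x',((w-O)@ex).round(4))
E
python3 - <<'E'
from fit import *
p,R,y,s=tool();W=wrist('w4b.png')
report((156,145.5),(460.5,212),W)
E
```

```text
holes [[0.5062, -0.0571], [0.5697, 0.014]] dist 0.0953 c [ 0.538  -0.0215] ang 48.2
fence frame: c [np.float64(-0.1551), np.float64(0.0304)] ends x [-0.1905 -0.1197]
```

Call:
step_arm --pt "0.02 -0.01 0 0 0 0 0" --pt "0.035 -0.02 0.0 0 0 0 0" --pt "0.035 -0.02 0.08 0 0 0 0" --pt "0.035 -0.02 0.16 0 0 -0.08 0" --pt "0.0 0.02 0.24 0 0 -0.17 0" --pt "-0.04 0.05 0.24 0 0 -0.26 0" --pt "-0.08 0.08 0.24 0 0 -0.36 0" --pt "-0.11 0.1 0.24 0 0 -0.46 0" --pt "-0.14 0.13 0.24 0 0 -0.56 0" --pt "-0.16 0.144 0.24 0 0 -0.66 0"

```text
time: 6.95
tool_pos: [0.4912, 0.017, 0.1233]
tool_rot: [-0.001, 0.685, 0.729, -0.001]
contact_force: [0.0, 0.2, 0.2]
gripper_width: 1.001
```

Call:
step_arm --pt "0 0 0 0 0 -0.1 0" --pt "0 0 0 0 0 -0.2 0" --pt "0 0 0 0 0 -0.3 0" --pt "0 0 0 0 0 -0.4 0" --pt "0 0 0 0 0 -0.5 0" --pt "0 0 0 0 0 -0.6 0" --pt "0 0 0 0 0 -0.7 0" --pt "0 0 0 0 0 -0.8 0" --pt "0 0 0 0 0 -0.9 0" --pt "0 0 0 0 0 -1.0 0"

```text
time: 7.95
tool_pos: [0.4922, 0.0161, 0.1234]
tool_rot: [-0.0, 0.998, 0.066, -0.001]
contact_force: [-0.2, -0.0, -0.5]
gripper_width: 1.001
```

Run:
```python
from fit import *
np.set_printoptions(precision=4,suppress=True)
p,R,y,s=tool();print(p,y,s['time'],s['contact_force'],s['joint_pos'])
f=wrist('w5.png');print(f['hand_eye'])
t=grab('top','t5.png'); c=grab('scene')
print(fitblock([c,t],(.538,-.0215,np.radians(48.2+90))),np.radians(138.2))
```

```text
[0.4922 0.0161 0.1234] -82.38314865294569 7.95 [-0.2047 -0.0333 -0.5416] [-0.1184 -0.1765  2.0172 -0.0003  1.303   1.3195]
[[ 0.0013 -0.9615 -0.2748  0.0695]
 [ 1.      0.0011  0.0008 -0.0008]
 [-0.0005 -0.2748  0.9615 -0.1426]
 [ 0.      0.      0.      1.    ]]
(array([ 0.5388, -0.0243,  2.4138]), np.float64(-348.1794603570471)) 2.412045026256163
```

View pics/w5.png

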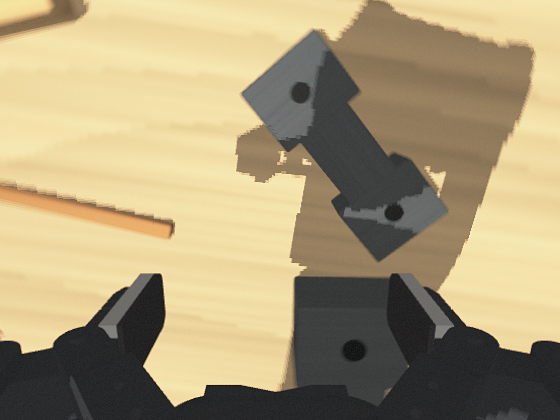

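Run:
```python
from fit import *
p,R,y,s=tool();W=wrist()
print(px2w(W,[(295,277),(390,277),(295,307),(388,307)],0).round(4).tolist()); print(px2w(W,[(295,307),(390,307),(300,390)],.035).round(4).tolist())
report((393.5,212),(300,92),W)
print(px2w(W,[(174,228),(174,238)],0).round(4).tolist())
```

```text
[[0.4362, -0.0065, 0.0], [0.4467, -0.0791, 0.0], [0.4105, -0.0105, 0.0], [0.4211, -0.0834, 0.0]]
[[0.4303, -0.0056, 0.035], [0.4397, -0.0702, 0.035], [0.3633, -0.02, 0.035]]
holes [[0.5065, -0.0572], [0.57, 0.0136]] dist 0.0951 c [ 0.5383 -0.0218] ang 48.1
fence frame: c [np.float64(-0.1549), np.float64(0.0301)] ends x [-0.1903 -0.1195]
[[0.4628, 0.089, 0.0], [0.4549, 0.0885, 0.0]]
```

Call:
step_arm --pt "0.024 -0.002 0 0 0 -0.1 0" --pt "0.024 -0.002 0 0 0 -0.2 0" --pt "0.024 -0.002 0 0 0 -0.3 0" --pt "0.024 -0.002 0 0 0 -0.4 0" --pt "0.024 -0.002 0 0 0 -0.5 0" --pt "0.024 -0.002 0 0 0 -0.576 0" --pt "0.024 -0.002 -0.08 0 0 -0.576 0" --pt "0.024 -0.002 -0.16 0 0 -0.576 0" --pt "0.024 -0.002 -0.22 0 0 -0.576 0" --pt "0.024 -0.002 -0.237 0 0 -0.576 0"

```text
time: 9.15
tool_pos: [0.5011, 0.0157, 0.0015]
tool_rot: [0.001, 0.935, -0.354, -0.004]
contact_force: [-0.3, 0.1, -0.2]
gripper_width: 0.997
```

Run:
```python
from fit import *
np.set_printoptions(precision=4,suppress=True)
p,R,y,s=tool();print(p,y,s['time'],s['contact_force'])
f=wrist('w6.png')
```

```text
[0.5011 0.0157 0.0015] -131.40409563844673 9.15 [-0.3134  0.1294 -0.1887]
```

View pics/w6.png

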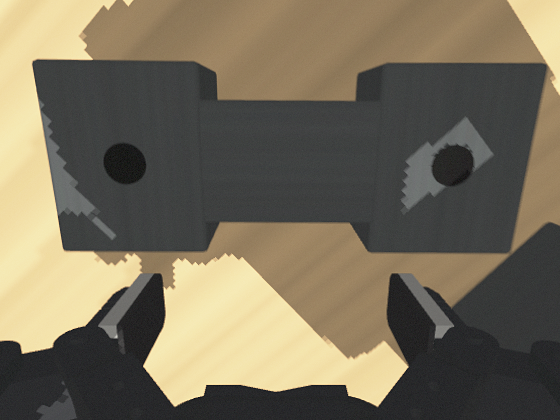

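Run:
```python
import numpy as np
T=np.array([.5011,.0157]);th=48.6
u=lambda t:np.array([np.cos(np.radians(t)),np.sin(np.radians(t))]); w=lambda t:np.array([np.sin(np.radians(t)),-np.cos(np.radians(t))])
T0=T+.011*w(th);F=T0+.05*u(th);print('fwd',(T0-T)/.5)
for i in range(12):
    th+=4; F=F+w(th)*.0016
    P=F-.05*u(th); print(round(th,1),((P-T)/.5).round(4),round(np.radians(th-48.6)/1.5,4))
```

```text
fwd [ 0.01650244 -0.01454886]
52.6 [ 0.0244 -0.0209] 0.0465
56.6 [ 0.0328 -0.0267] 0.0931
60.6 [ 0.0415 -0.0319] 0.1396
64.6 [ 0.0506 -0.0365] 0.1862
68.6 [ 0.06   -0.0405] 0.2327
72.6 [ 0.0697 -0.0437] 0.2793
76.6 [ 0.0795 -0.0463] 0.3258
80.6 [ 0.0895 -0.0482] 0.3723
84.6 [ 0.0996 -0.0494] 0.4189
88.6 [ 0.1098 -0.0499] 0.4654
92.6 [ 0.1199 -0.0497] 0.512
96.6 [ 0.1301 -0.0488] 0.5585
```

Call:
step_arm --pt "0.008 -0.007 0 0 0 0 0" --pt "0.016 -0.0145 0 0 0 0 0" --pt "0.02 -0.018 0 0 0 0.023 0" --pt "0.0244 -0.021 0 0 0 0.046 0" --pt "0.0286 -0.024 0 0 0 0.07 0" --pt "0.0328 -0.0267 0 0 0 0.093 0" --pt "0.037 -0.0293 0 0 0 0.116 0" --pt "0.0415 -0.0319 0 0 0 0.14 0" --pt "0.046 -0.0342 0 0 0 0.163 0" --pt "0.0506 -0.0365 0 0 0 0.186 0"

```text
time: 10.2
tool_pos: [0.5265, -0.0031, 0.0064]
tool_rot: [0.001, 0.975, -0.221, -0.005]
contact_force: [-16.7, 0.2, 9.9]
gripper_width: 1.002
```

Run:
```python
from fit import *
np.set_printoptions(precision=4,suppress=True)
p,R,y,s=tool();print(p,y,s['time'],s['contact_force'])
f=wrist('w7.png')
```

```text
[ 0.5265 -0.0031  0.0064] -115.52719263458185 10.2 [-16.7016   0.1576   9.8882]
```

View pics/w7.png

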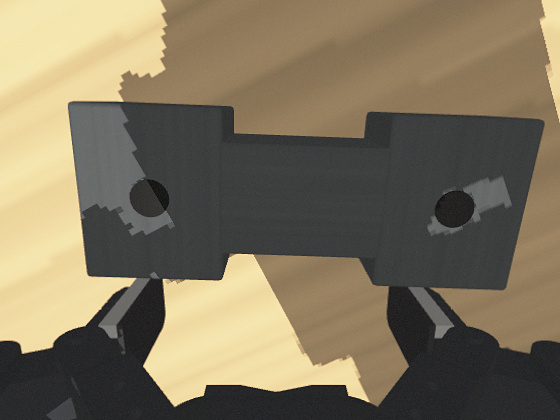

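Call:
step_arm --pt "0.0094 -0.005 0 0 0 0.046 0" --pt "0.019 -0.009 0 0 0 0.093 0" --pt "0.029 -0.0128 0 0 0 0.14 0" --pt "0.039 -0.0157 0 0 0 0.186 0" --pt "0.049 -0.018 0 0 0 0.233 0" --pt "0.059 -0.0194 0 0 0 0.279 0" --pt "0.0693 -0.02 0 0 0 0.326 0" --pt "0.0795 -0.02 0 0 0 0.3725 0" --pt "0.0795 -0.02 0 0 0 0.3725 0"

```text
time: 11.15
tool_pos: [0.5698, -0.0141, 0.0066]
tool_rot: [0.001, 0.998, 0.057, -0.0]
contact_force: [-2.5, -2.4, -0.7]
gripper_width: 0.995
```

Run:
```python
from fit import *
np.set_printoptions(precision=4,suppress=True)
p,R,y,s=tool();print(p,y,s['time'],s['contact_force'])
f=wrist('w8.png')
```

```text
[ 0.5698 -0.0141  0.0066] -83.49774788710386 11.15 [-2.4648 -2.4141 -0.7203]
```

View pics/w8.png

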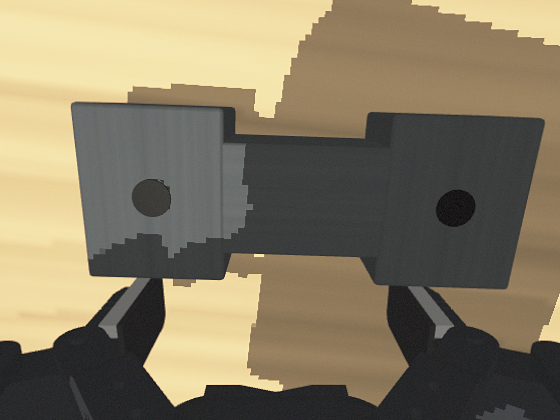

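Run:
```python
from fit import *
np.set_printoptions(precision=4,suppress=True)
f=wrist()
report((456,208),(152,198),f)
t=grab('top','t8.png');c=grab('scene','s8.png')
a=np.array(c['pixels'])[:,:,::-1][170:310,140:310]
cv2.imwrite('pics/s8c.png',cv2.resize(a,None,fx=4,fy=4,interpolation=cv2.INTER_CUBIC))
```

```text
holes [[0.6143, -0.0652], [0.6067, 0.0297]] dist 0.0952 c [ 0.6105 -0.0178] ang 94.5
fence frame: c [np.float64(-0.0827), np.float64(0.0263)] ends x [-0.084  -0.0813]
```

View pics/s8c.png

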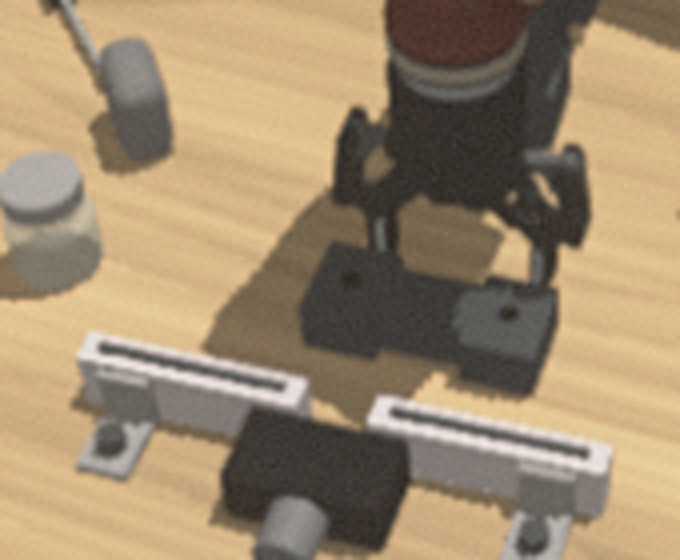

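Milestone 1 holds: the block is within about 2° of the fence line with its ends at x ≈ -83 mm. It sits about 26 mm too far to +y, so I'll walk it to -y: tilt the left end forward, push diagonally, then straighten.

Run:
```python
from fit import *
def out(rows):
    for x,y,ph in rows:
        d=x*ex+y*ey; print((d/.5/1000).round(4), round(np.radians(ph)/1.5,4))
r=[];S=lambda a:np.sin(np.radians(a));C=lambda a:np.cos(np.radians(a))
for a in (4,8,12,16,18): r.append((50*S(a)+.35*a*.6,-50*(1-C(a))-5*a/18,-a))
X,Y,_=r[-1]
for d in (5,10,15): r.append((X+d*C(33),Y-d*S(33),-18))
out(r); print(r[-1])
r=[]
for a in (14,10,6,3,0): r.append((50*(S(18)-S(a)),-50*(1-C(18))+50*(1-C(a))-4*(18-a)/18,18-a))
print();out(r); print(r[-1])
```

```text
[ 0.0089 -0.0015] -0.0465
[ 0.0178 -0.0035] -0.0931
[ 0.0266 -0.006 ] -0.1396
[ 0.0355 -0.009 ] -0.1862
[ 0.0398 -0.0107] -0.2094
[ 0.0488 -0.0152] -0.2094
[ 0.0577 -0.0197] -0.2094
[ 0.0666 -0.0242] -0.2094
(np.float64(31.81090823792873), np.float64(-15.61675971046773), -18)

[ 0.0071 -0.003 ] 0.0465
[ 0.0142 -0.0054] 0.0931
[ 0.0214 -0.0074] 0.1396
[ 0.0268 -0.0086] 0.1745
[ 0.0321 -0.0095] 0.2094
(np.float64(15.450849718747369), np.float64(-6.447174185242323), 18)
```

Call:
step_arm --pt "0.0089 -0.0015 0 0 0 -0.046 0" --pt "0.0178 -0.0035 0 0 0 -0.093 0" --pt "0.0266 -0.006 0 0 0 -0.14 0" --pt "0.0355 -0.009 0 0 0 -0.186 0" --pt "0.04 -0.0107 0 0 0 -0.21 0" --pt "0.0488 -0.0152 0 0 0 -0.21 0" --pt "0.0577 -0.0197 0 0 0 -0.21 0" --pt "0.063 -0.0225 0 0 0 -0.21 0" --pt "0.063 -0.0225 0 0 0 -0.21 0"

```text
time: 12.25
tool_pos: [0.5994, -0.0219, 0.0059]
tool_rot: [-0.002, 0.995, -0.1, -0.003]
contact_force: [-8.6, 7.1, 4.0]
gripper_width: 0.998
```

Run:
```python
from fit import *
np.set_printoptions(precision=4,suppress=True)
p,R,y,s=tool();print(p,y,s['time'],s['contact_force'])
f=wrist('w9.png')
```

```text
[ 0.5994 -0.0219  0.0059] -101.53525428934545 12.25 [-8.6195  7.0654  4.0275]
```

View pics/w9.png

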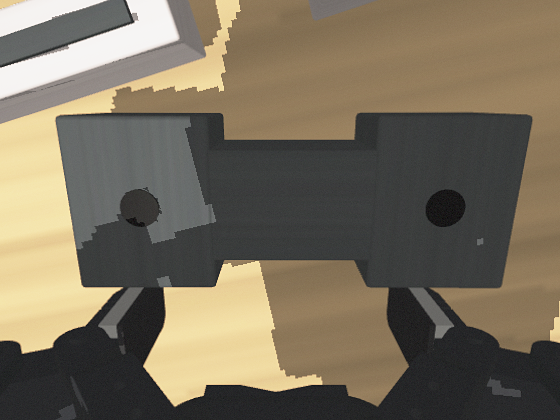

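Run:
```python
from fit import *
f=wrist()
report((445.5,208),(140,208),f)
w=px2w(f,[(205,54),(0,123)],0)[:,:2]; print('bar bottom pts',w, [((q-O)@ex,(q-O)@ey) for q in w])
w=px2w(f,[(181,42),(0,100)],.04)[:,:2]; print('bar top pts',w,[((q-O)@ex,(q-O)@ey) for q in w])
```

```text
holes [[0.6267, -0.0809], [0.6456, 0.0124]] dist 0.0952 c [ 0.6362 -0.0342] ang 78.6
fence frame: c [np.float64(-0.0589), np.float64(0.0072)] ends x [-0.0733 -0.0445]
bar bottom pts [[ 0.68989629 -0.01341595]
 [ 0.68141098  0.06920198]] [(np.float64(-0.003239870288753912), np.float64(0.02206300561604847)), (np.float64(-0.002752864998790911), np.float64(0.10511410660732164))]
bar top pts [[ 0.68805078 -0.01395629]
 [ 0.683528    0.03840163]] [(np.float64(-0.005132946236027046), np.float64(0.021725135876388798)), (np.float64(-0.003974644705533688), np.float64(0.07426526494681565))]
```

Call:
step_arm --pt "0.0069 -0.0012 0 0 0 0.046 0" --pt "0.0138 -0.0019 0 0 0 0.093 0" --pt "0.0208 -0.0021 0 0 0 0.14 0" --pt "0.026 -0.002 0 0 0 0.174 0" --pt "0.0312 -0.0015 0 0 0 0.206 0" --pt "0.0312 -0.0015 0 0 0 0.206 0"

```text
time: 12.95
tool_pos: [0.6161, -0.0258, 0.0058]
tool_rot: [0.001, 0.999, 0.054, -0.001]
contact_force: [-4.8, -4.2, -1.2]
gripper_width: 0.997
```

Run:
```python
from fit import *
np.set_printoptions(precision=4,suppress=True)
p,R,y,s=tool();print(p,y,s['time'],s['contact_force'])
f=wrist('w10.png')
```

```text
[ 0.6161 -0.0258  0.0058] -83.86573652975166 12.95 [-4.7857 -4.2466 -1.1855]
```

View pics/w10.png

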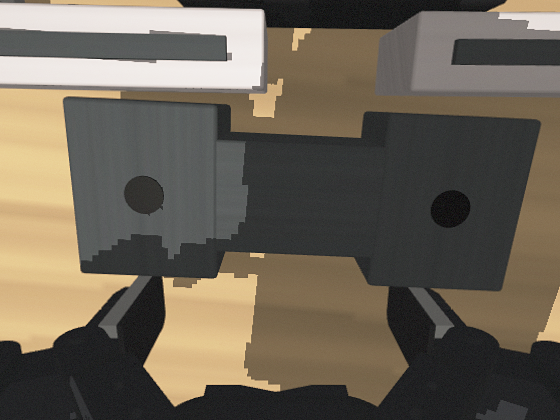

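Run:
```python
from fit import *
f=wrist()
report((450,209),(144,195),f)
for z in (0.04,):
  w=px2w(f,[(0,87),(265,92),(378,94),(555,96)],z)[:,:2]; print(w, np.array([((q-O)@ex,(q-O)@ey) for q in w]).round(4))
a=np.array(f['pixels'])[:130,:,::-1]
cv2.imwrite('pics/w10c.png',cv2.resize(a,(784,364)))
```

```text
holes [[0.6599, -0.075], [0.6542, 0.0199]] dist 0.0951 c [ 0.6571 -0.0275] ang 93.4
fence frame: c [np.float64(-0.0374), np.float64(0.0116)] ends x [-0.0397 -0.0351]
[[ 0.68153722  0.0570342 ]
 [ 0.68824962 -0.01432364]
 [ 0.69102488 -0.04519552]
 [ 0.69543661 -0.09313848]] [[-0.0039  0.093 ]
 [-0.005   0.0213]
 [-0.0056 -0.0097]
 [-0.0063 -0.0578]]
```

View pics/w10c.png

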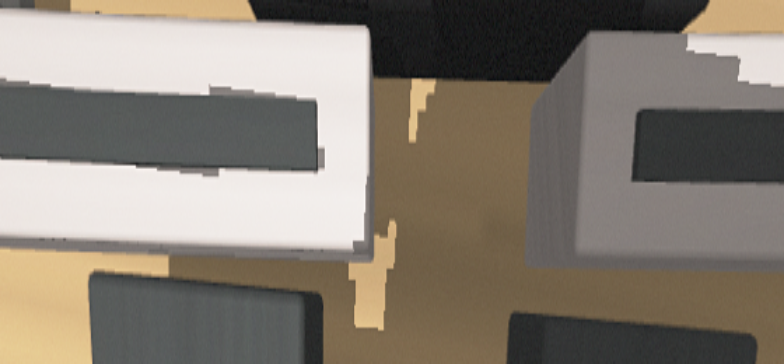

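Call:
step_arm --pt "0.003 0 0 0 0 -0.007 0" --pt "0.006 0 0 0 0 -0.007 0" --pt "0.009 0.001 0 0 0 -0.007 0" --pt "0.012 0.001 0 0 0 -0.007 0" --pt "0.012 0.001 0 0 0 -0.007 0"

```text
time: 13.55
tool_pos: [0.6209, -0.0254, 0.0058]
tool_rot: [0.001, 0.999, 0.048, -0.002]
contact_force: [-9.4, -4.7, 1.8]
gripper_width: 1.002
```

Call:
step_arm --pt "0.003 0 0 0 0 0 0" --pt "0.006 0 0 0 0 0 0" --pt "0.006 0 0 0 0 0 0"

```text
time: 13.85
tool_pos: [0.6226, -0.0251, 0.0058]
tool_rot: [0.0, 0.999, 0.048, -0.004]
contact_force: [-14.1, -2.5, 6.5]
gripper_width: 0.997
```

Run:
```python
from fit import *
p,R,y,s=tool();print(p,y,s['time'],s['contact_force'],s['ft_torque'])
f=wrist('w11.png')
```

```text
[ 0.62256122 -0.02509765  0.00577544] -84.48645857302817 13.85 [-14.08890942  -2.47910837   6.50681479] [-0.71460624  2.0229901  -0.37579429]
```

View pics/w11.png

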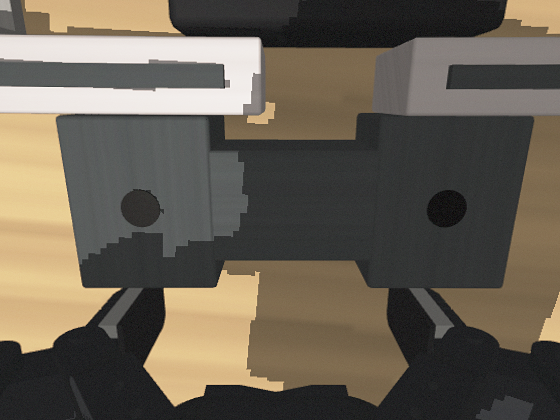

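Call:
step_arm --pt "0.004 0 0 0 0 0 0" --pt "0.008 0.001 0 0 0 0 0" --pt "0.012 0.001 0 0 0 0 0" --pt "0.012 0.001 0 0 0 0 0"

```text
time: 14.3
tool_pos: [0.6225, -0.025, 0.0058]
tool_rot: [0.0, 0.999, 0.048, -0.013]
contact_force: [-38.3, -4.2, 25.7]
gripper_width: 1.002
```

Run:
```python
from fit import *
p,R,y,s=tool();print(p,y,s['time'],s['contact_force'],s['ft_torque'])
f=wrist('w12.png')
```

```text
[ 0.62245205 -0.02496041  0.00578572] -84.507332234605 14.3 [-38.27987781  -4.2131909   25.68853055] [-1.27434954  5.4455888  -0.75113662]
```

View pics/w12.png

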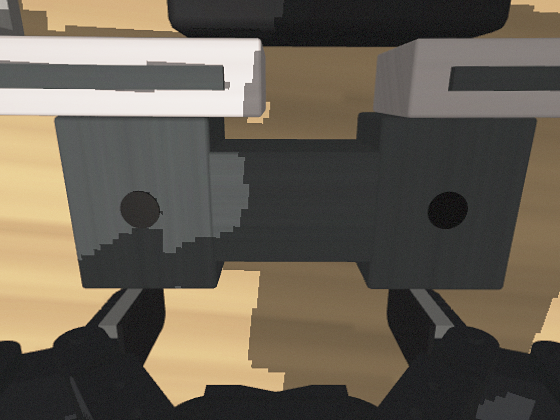

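Force rises to 38 N with no further motion, so the block is flush. I'll back off and inspect.

Call:
step_arm --pt "-0.006 0 0 0 0 0 0" --pt "-0.012 -0.001 0 0 0 0 0" --pt "-0.02 -0.002 0 0 0 0 0" --pt "-0.04 -0.004 0 0 0 0 0" --pt "-0.06 -0.006 0 0 0 0 0" --pt "-0.06 -0.006 0.1 0 0 0 0" --pt "-0.06 -0.006 0.2 0 0 0 0" --pt "-0.1 -0.01 0.28 0 0 0 0" --pt "-0.1 -0.01 0.28 0 0 0 0"

```text
time: 15.25
tool_pos: [0.5849, -0.0296, 0.1542]
tool_rot: [0.002, 0.999, 0.048, 0.007]
contact_force: [0.5, 0.7, 0.3]
gripper_width: 1.0
```

Run:
```python
from fit import *
p,R,y,s=tool();print(p,y,s['time'],s['contact_force'])
f=wrist('w13.png');t=grab('top','t13.png');c=grab('scene','s13.png')
for q in eyes.pinpoint('end_a','wrist')[:3]: print(q,px2w(f,q['uv'],.0175))
a=np.array(c['pixels'])[:,:,::-1][170:310,140:310]
cv2.imwrite('pics/s13c.png',cv2.resize(a,None,fx=4,fy=4,interpolation=cv2.INTER_CUBIC))
for n,ff in (('top',t),('scene',c)):
  for o in ['offcut','jar','tape_measure','pencil','glue','screwdriver','tape_roll']:
    for q in eyes.pinpoint(o,n)[:1]: print(n,o,px2w(ff,q['uv'])[0].round(3))
```

```text
[ 0.5849371  -0.02955261  0.15420592] -84.46085795493738 15.25 [0.50017355 0.71233559 0.3093289 ]
{'uv': [214.0, 98.7], 'p': 0.84} [[0.65592865 0.02161701 0.0175    ]]
{'uv': [280.9, 398.0], 'p': 0.59} [[ 0.40715675 -0.05166096  0.0175    ]]
top jar [ 0.633 -0.247  0.   ]
top tape_measure [ 0.508 -0.254  0.   ]
top pencil [0.463 0.17  0.   ]
top glue [0.526 0.414 0.   ]
top screwdriver [ 0.421 -0.377  0.   ]
top tape_roll [0.657 0.393 0.   ]
scene offcut [0.614 0.199 0.   ]
scene jar [ 0.636 -0.251  0.   ]
scene tape_measure [ 0.511 -0.265  0.   ]
scene pencil [ 0.475  0.159 -0.   ]
scene glue [0.53  0.406 0.   ]
scene screwdriver [ 0.434 -0.379  0.   ]
scene tape_roll [0.663 0.398 0.   ]
```

View pics/w13.png

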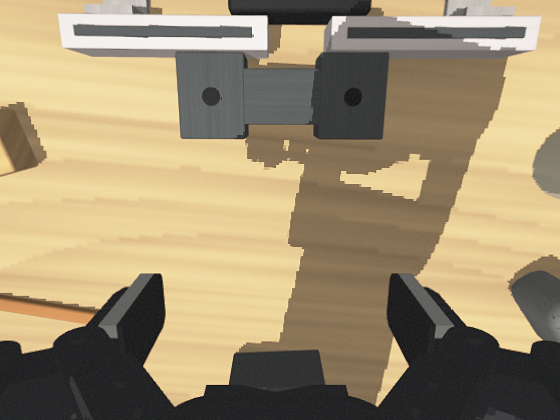

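View pics/s13c.png

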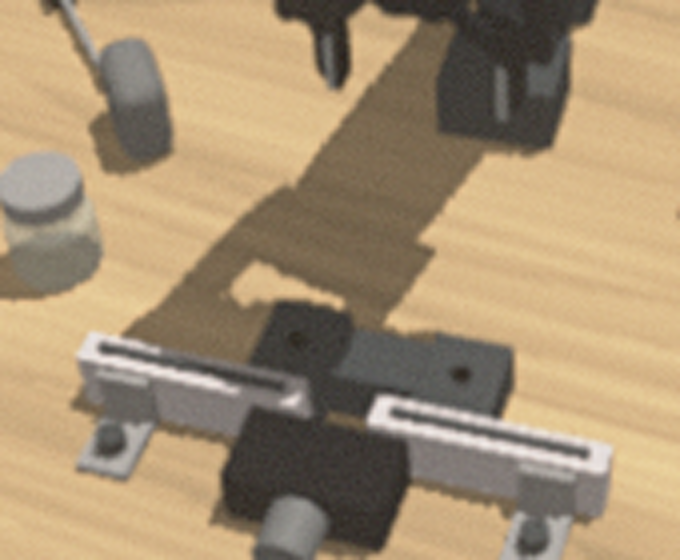

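Run:
```python
from fit import *
f=wrist()
report((353,97),(211,96.5),f)
a=np.array(f['pixels'])[:150,40:560,::-1]
cv2.imwrite('pics/w14.png',cv2.resize(a,(780,225)))
w=px2w(f,[(60,46),(266,48),(328,50),(530,49)],.04)[:,:2]
print(np.array([((q-O)@ex,(q-O)@ey) for q in w]).round(4))
w=px2w(f,[(178,52),(245,53),(317,53),(388,53)],.035)[:,:2]
print(np.array([((q-O)@ex,(q-O)@ey) for q in w]).round(4))
```

```text
holes [[0.6605, -0.0705], [0.6519, 0.0204]] dist 0.0913 c [ 0.6562 -0.0251] ang 95.4
fence frame: c [np.float64(-0.038), np.float64(0.0141)] ends x [-0.0387 -0.0374]
[[-0.0079  0.1483]
 [-0.0097  0.0238]
 [-0.0113 -0.014 ]
 [-0.0127 -0.136 ]]
[[-0.0109  0.0787]
 [-0.0118  0.037 ]
 [-0.0123 -0.0078]
 [-0.0129 -0.052 ]]
```

View pics/w14.png

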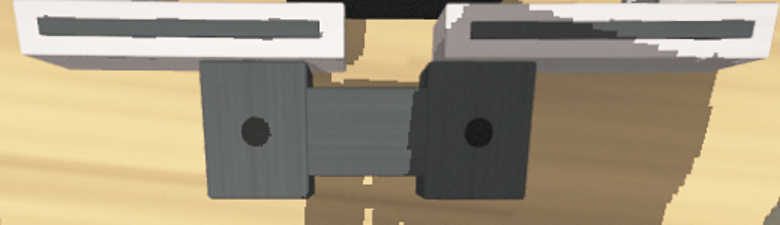

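Run:
```python
from h import *
print(manip.job_done())
```

```text
the job is handed in; nothing more can be done
None
```

The block is pushed up flush along the fence, and I handed the job in at about 15.5 s of the 72 s allowed. No verdict was reported.

**What I did:** I kept the jaws open so the two fingertips met only the thick ends. I swung the block about 30° from its right side, then the rest of the way from behind. That left it about 2° off the fence line with its ends some 80 mm clear. It was about 26 mm too far left, so I walked it sideways with a tilt, a diagonal push and a straightening, then pushed both ends up to the fence.

**Last checks:**
- **Flush:** the push rose to 38 N with no further movement, and the block's front edge lies parallel to the fence to within about 0.2°. The last picture, taken from farther off, read a 1–2 mm gap. That is within the camera's own error and under the 4.5 mm allowed.
- **Centring:** the middle is about 8–9 mm to the left of the middle of the opening, against 30 mm allowed.
- **Other things on the bench:** none touched. The camera readings moved by about 14 mm or less, which is network noise, and the look-alike blocks were not disturbed. The network missed the offcut in the last top picture, but the scene camera found it in its place.
- **Robot:** backed off and touching nothing.

**What disagreed:** the wrist camera put the fence face 4–5 mm nearer the robot than my first estimate from the top view. I relied on the contact force and on the block's position relative to the fence in the same picture. In that last picture the block's two holes measured 91 mm apart, against 95 mm in the earlier ones, so its absolute positions are a few millimetres off.

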